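# Swap the porcelain back onto its own tiles

## Robot

A 6-joint arm with a two-finger parallel gripper is mounted at the origin on the work surface. World frame = base frame: x ahead of the robot, y to its left, z up, the work surface at z = 0. Lengths are in m, angles in rad, forces in N, time in s.
With the tool pointing down it reaches from about 0.275 to 0.85 m from the base axis. Payload 19 kg.
Tool frame: the origin (TCP) lies on the centre line of the jaws, within the pads' length; the fingertips stand manip.tip_extent ahead of it and the grasp point (between the pads) lies 6 mm ahead of it (manip.tip_extent is the distance from the TCP to the fingertips, in m); z points along the fingers, y is the direction in which the jaws open and shut (so a half turn about z gives the same grasp; the last joint's range is limited). The gripper opens to 85 mm and grips with 20 to 120 N. Pads are 22 mm wide; open, the fingers measure 114 mm over their backs; the gripper's body (76 mm by 85 mm) begins 54 mm behind the grasp point. The pads swing forward as they close: fully open they stand 13 mm farther back than shut.
Start: joints at [-1.427, 0.15, 1.437, -0, 1.554, -0.134], TCP at [0.158, -0.553, 0.256] pointing down, gripper open.
Joint ranges: [-2.8, 2.8], [-0.68, 2.1], [0.12, 2.68], [-1.39, 4.53], [0.16, 2.79], [-2.81, 2.81]. Speed limits (rad/s): [1.89, 1.89, 2.22, 3.01, 3.01, 3.01].

## Interface

Orientations are given as a unit quaternion [x, y, z, w].
In Python, from rig import manip gives the robot as it stands.
- The arm moves only by the shell command python3 -m creep 'ROWS' [OPENING] [FORCE]. ROWS is JSON, a list of rows, each an object with "delta_pos": the shift along the world's x, y, z normalised to -1 to 1, where 1 is 0.5 m, a list of three; "yaw": the turn about the world's z normalised to -1 to 1, where 1 is pi rad. In form: [{"delta_pos": [x, y, z], "yaw": yaw}, ...]. A call has 1 to 5 rows; each row is the pose to reach, as a shift and turn from the pose commanded when the call began, turning the shorter way round; what a row does not reach only later rows make up. A row lasts 1/8 s, in which the tool goes at most 62.5 mm and 10.7 degrees, less where a joint would pass 70% of its speed; a pose out of reach is approached as far as the arm can. A call with a number of a shift or a turn outside -1 to 1 is refused whole. A call with a gripper value outside its range is refused whole. OPENING is the opening in per cent of the stroke, from 0 (shut) to 100 (fully open), set as the call begins (- or left out, the last holds). The fingers move at their own pace and stop on an object; FORCE is the grip in N (left out, the last holds). Time passes only in rows, so rows that repeat a pose let the fingers close. It gives the time, the measured TCP pose, the force and the opening at its end, in the units of the state.
- manip.state(): the state, without advancing time (a new reading comes with each control period).
- manip.snapshot(name): name is "scene" or "top" or "wrist"; returns a dict with "pixels" (480x640x3 uint8, blue, green, red), "depth" (480x640 float32, m along the optical axis (not along the pixel's ray), 0 where there is no reading), "K" (3x3 intrinsics, pixels), "origin" and "attitude" of the camera in the world; the wrist camera has in their place "hand_eye" (4x4, takes a point from camera to tool coordinates, whose origin is the TCP and whose axes are the flange's). Camera axes: x right, y up, looking along -z (the intrinsics and any distortion apply to the point x, -y, -z); pixel columns grow to the right and rows downward; lengths in m; the calibration is good to about 2 mm. A picture is of the moment at which its call begins: read the wrist's pose just before it.
- manip.sign_off(): hands the job in, once; it reports no verdict.
The state is a dict: "clock": time; "joint_pos": joint angles; "qd": joint speeds; "joint_efforts": joint torques, N m; "ee_pos": TCP position; "ee_rot": TCP orientation; "contact_force": force on the tool from outside, world axes, zero at the start; "wrist_torque": the same for the moment, N m; "grip_width": finger opening in m.
Only numpy, scipy, OpenCV 4.12 (cv2) and the standard library are available. Lean on these libraries where they do the work, as an engineer would, in place of code of your own. Each camera call takes 0.05 s, during which the arm holds its last target. There are 200 camera calls.

## Task

The four pieces of white porcelain on the painter's bench (round pot, five-petalled blossom pot, square pot and long brush rest) each stand on another piece's terracotta tile: swap them round until each stands in the middle of the tile of its own shape, with the brush rest lying lengthwise along the oblong tile. Use the empty cork mat as the halfway spot for setting a piece down while its tile is still taken. Keep every piece upright, and do not shift or tip the glass jar of brushes.

Things in the scene. Friction and masses are not known exactly. Their poses are not given: they have to be found in the camera images.
- round_pot: Loose lidded round pot of white porcelain, 54 mm diameter, 62 mm high, a plain upright cylinder with a dark joint line under its lid (lid fixed on); 0.12 to 0.26 kg. Grip it across its diameter. Origin: centre of its underside, z up.
- blossom_pot: Loose white porcelain pot with a five-petalled flower outline, 66 mm across and 30 mm high, with an upright round knob (24 mm diameter, 32 mm tall, from 30 to 62 mm above its underside) in the middle of its top, by which it is gripped (all one piece); 0.12 to 0.26 kg. Origin: centre of its underside, z up.
- square_pot: Loose lidded square pot of white porcelain, 48 x 48 mm, 44 mm high, upright flat sides with a dark joint line under its lid (lid fixed on); 0.12 to 0.26 kg. Origin: centre of its underside, x and y square to its sides, z up.
- brush_rest: Loose long brush rest of white porcelain, 96 mm long (its x), 34 mm wide (its y), 28 mm high: a block with upright sides 22 mm high and five rounded ridges across its top; 0.12 to 0.26 kg. Grip it across its width at its middle. Origin: centre of its underside, z up.
- tile_round: Round terracotta tile, 104 mm diameter, 8 mm thick, flat, fixed to the bench: home of the round pot. Origin: centre of its underside, on the bench; its top is 8 mm above.
- tile_blossom: Terracotta tile with a five-petalled flower outline, 116 mm across, 8 mm thick, flat, fixed: home of the blossom pot. Origin: centre of its underside; its top is 8 mm above.
- tile_square: Square terracotta tile, 102 x 102 mm, 8 mm thick, flat, fixed: home of the square pot. Origin: centre of its underside, x and y along its sides; its top is 8 mm above.
- tile_oblong: Oblong terracotta tile, 136 mm long (its x), 80 mm wide (its y), 8 mm thick, flat, fixed: home of the brush rest. Origin: centre of its underside; its top is 8 mm above.
- cork_mat: Square cork mat, 110 x 110 mm, 8 mm thick, flat, fixed, empty at the start: the halfway spot. Origin: centre of its underside; its top is 8 mm above.
- brush_jar: Loose open glass jar, 72 mm diameter, 85 mm high, with wooden brushes standing in it up to 155 mm above the bench, at the robot's right-hand side of the bench: leave alone. Origin: centre of its underside, z up.

How it is judged:
On the way:
1. One of the four pieces has been set down on the cork mat (within 35 mm of its middle) and let go (((horizontal distance between round_pot and cork_mat below 0.035 m and z of round_pot in the frame of cork_mat between 0.004 and 0.012 m and angle between round_pot's own z axis and vertical below 0.1 rad and contact force between round_pot and the fingers below 0.05 N and linear speed of round_pot below 0.03 m/s) or (horizontal distance between blossom_pot and cork_mat below 0.035 m and z of blossom_pot in the frame of cork_mat between 0.004 and 0.012 m and angle between blossom_pot's own z axis and vertical below 0.1 rad and contact force between blossom_pot and the fingers below 0.05 N and linear speed of blossom_pot below 0.03 m/s) or (horizontal distance between square_pot and cork_mat below 0.035 m and z of square_pot in the frame of cork_mat between 0.004 and 0.012 m and angle between square_pot's own z axis and vertical below 0.1 rad and contact force between square_pot and the fingers below 0.05 N and linear speed of square_pot below 0.03 m/s) or (horizontal distance between brush_rest and cork_mat below 0.035 m and z of brush_rest in the frame of cork_mat between 0.004 and 0.012 m and angle between brush_rest's own z axis and vertical below 0.1 rad and contact force between brush_rest and the fingers below 0.05 N and linear speed of brush_rest below 0.03 m/s))), for 0.2 s.
At the end, for the whole second after the job is handed in: Each of the four pieces stands upright (within 0.1 rad), released and at rest, on the tile of its own shape, its centre within 15 mm of the tile's centre; the brush rest's length lies within 0.3 rad of the oblong tile's length, either way round (horizontal distance between round_pot and tile_round below 0.015 m and z of round_pot in the frame of tile_round between 0.004 and 0.012 m and angle between each of round_pot, blossom_pot, square_pot, brush_rest's own z axis and vertical below 0.1 rad and linear speed of each of round_pot, blossom_pot, square_pot, brush_rest below 0.02 m/s and angular speed of each of round_pot, blossom_pot, square_pot, brush_rest below 0.2 rad/s and horizontal distance between blossom_pot and tile_blossom below 0.015 m and z of blossom_pot in the frame of tile_blossom between 0.004 and 0.012 m and horizontal distance between square_pot and tile_square below 0.015 m and z of square_pot in the frame of tile_square between 0.004 and 0.012 m and horizontal distance between brush_rest and tile_oblong below 0.015 m and z of brush_rest in the frame of tile_oblong between 0.004 and 0.012 m and angle between the x axis of brush_rest and the x axis of tile_oblong, either way round below 0.3 rad); the robot touches nothing.
It fails at once if A piece is tipped over (tilted more than 0.6 rad) (angle between any of round_pot, blossom_pot, square_pot, brush_rest's own z axis and vertical above 0.6 rad).
It fails at once if The jar of brushes is shifted by more than 30 mm or tipped more than 0.3 rad (distance of brush_jar from where it was at the start of the episode above 0.03 m or angle between brush_jar's own z axis and vertical above 0.3 rad).
It also fails if it takes over 134 s, if anything falls off the work surface, if the arm or the gripper's body presses on something with over 40 N, if the wrist force passes 120 N, or if a joint passes its speed limit or range.

## Working session

There is one attempt and no reset: what is moved stays moved. The work goes in short steps, Python scripts to look and compute and a shell command to move; the robot and the scene stay as the last step left them, time stands still between calls to the robot, and variables do not carry over. Pictures are saved under pics/ and viewed, about 12 in all and at most 16, crops included, and the job is handed in when it is done.

```bash
ls; mkdir -p pics
python3 - <<'E'
from rig import manip
import cv2,numpy as np
s=manip.state(); print({k:np.round(v,4).tolist() for k,v in s.items()}, manip.tip_extent)
for n in("top","scene"):
    d=manip.snapshot(n); cv2.imwrite(f"pics/{n}0.png",d["pixels"]); np.savez(f"{n}0.npz",**d)
    print(n,[k for k in d],d["K"],d["origin"],d["attitude"], (d["depth"]>0).mean())
E
```

```text
pics
{'clock': 0.0, 'joint_pos': [-1.427, 0.151, 1.438, -0.0, 1.5538, -0.134], 'qd': [0.0005, 0.0008, 0.0005, -0.0002, -0.0006, -0.0014], 'joint_efforts': [-0.0017, -71.3052, -57.0868, -0.0003, 0.0089, 0.0], 'ee_pos': [0.1576, -0.5527, 0.2557], 'ee_rot': [0.9904, 0.1384, -0.0, -0.0006], 'contact_force': [-0.4086, -0.2009, 0.5291], 'wrist_torque': [-0.0158, 0.0384, -0.0199], 'grip_width': 0.0855} 0.025
top ['pixels', 'depth', 'K', 'origin', 'attitude'] [[447.48166218   0.         311.80066504]
 [  0.         447.48166218 238.93416791]
 [  0.           0.           1.        ]] [ 0.41695554 -0.10457436  1.10215075] [-0.05427482  0.03834566  0.71265848 -0.69835646] 0.9959114583333334
scene ['pixels', 'depth', 'K', 'origin', 'attitude'] [[455.46244722   0.         314.66530567]
 [  0.         455.46244722 246.82790776]
 [  0.           0.           1.        ]] [ 1.24578019 -0.31473402  0.51586817] [0.39106653 0.28933386 0.50393731 0.71372269] 0.9959733072916667
```

View pics/top0.png

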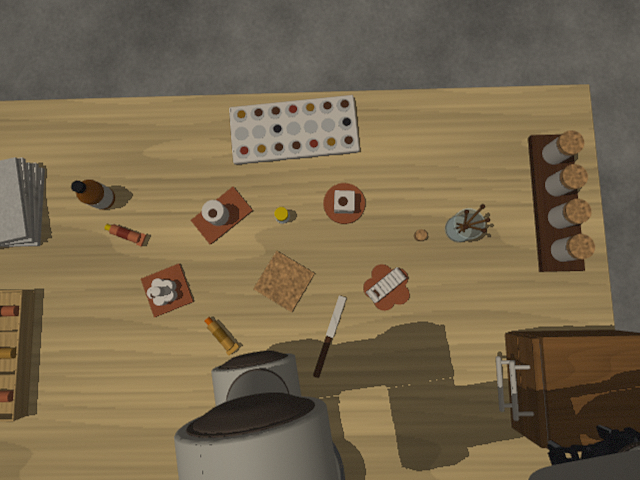

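View pics/scene0.png

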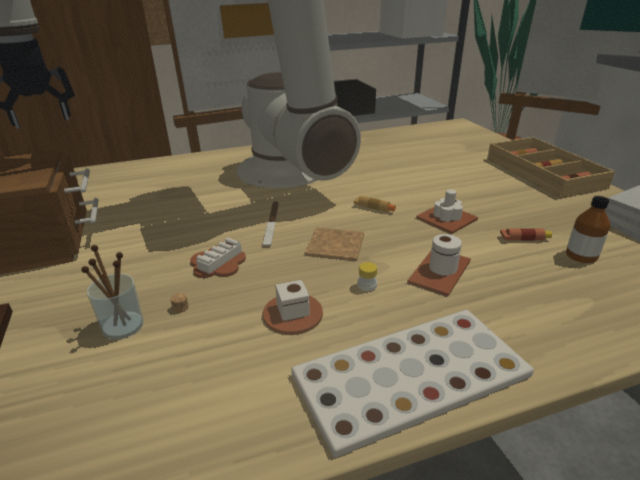

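The top view shows the round pot on the oblong tile (213,212), the square pot on the round tile (344,202), the rest on the blossom tile (387,287) and the blossom pot on the square tile (163,290). The mat is at (285,281) and the jar at (466,226). The scene view agrees. That makes a single 4-cycle.

```bash
cat > vis.py <<'E'
import numpy as np,cv2
from scipy.spatial.transform import Rotation as R
def world(d):
    h,w=d["depth"].shape; v,u=np.mgrid[:h,:w]; K=d["K"]; z=d["depth"]
    p=np.stack([(u-K[0,2])/K[0,0]*z,-(v-K[1,2])/K[1,1]*z,-z],-1)
    return p@R.from_quat(d["attitude"]).as_matrix().T+d["origin"]
def onplane(d,uv,zp):
    K=d["K"]; uv=np.asarray(uv,float).reshape(-1,2)
    r=np.c_[(uv[:,0]-K[0,2])/K[0,0],-(uv[:,1]-K[1,2])/K[1,1],-np.ones(len(uv))]@R.from_quat(d["attitude"]).as_matrix().T
    return d["origin"]+r*((zp-d["origin"][2])/r[:,2])[:,None]
def rect(xy):
    (c,s,a)=cv2.minAreaRect((xy*1000).astype(np.float32)); 
    if s[0]<s[1]: s,a=s[::-1],a+90
    return f"c {np.round(c,1)} size {np.round(s,1)} long-axis {(a+90)%180-90:.1f}"
def circ(xy):
    c,r=cv2.minEnclosingCircle((xy*1000).astype(np.float32)); return f"circ {np.round(c,1)} dia {2*r:.1f}"
E
python3 - <<'E'
from vis import *
d=dict(np.load("top0.npz")); P=world(d)
hsv=cv2.cvtColor(d["pixels"],cv2.COLOR_BGR2HSV); H,S,V=cv2.split(hsv)
b,g,r=[d["pixels"][...,i].astype(int) for i in range(3)]
print("hsv tile",hsv[205,240],hsv[215,335],"cork",hsv[281,285],"wood",hsv[250,230],"z",P[250,230],P[281,285],P[205,240])
for n,(u,v) in dict(oblong_round=(213,212),roundt_square=(344,202),blossomt_rest=(387,287),squaret_blossom=(163,290),mat=(285,281),jar=(466,226)).items():
    box=np.zeros(H.shape,bool); box[v-42:v+43,u-42:u+43]=1
    if n=="mat": m=box&(S>0)&(P[...,2]>.004)&(P[...,2]<.03)
    elif n=="jar": m=box&(P[...,2]>.03)
    else: m=box&(r>1.9*g)&(S>110)&(P[...,2]<.02)
    nc,l,st,_=cv2.connectedComponentsWithStats(m.astype(np.uint8)); 
    k=1+np.argmax(st[1:,4]); m=l==k
    uv=np.argwhere(m)[:,::-1]; xy=onplane(d,uv,.008)[:,:2]
    print(n,"TILE",len(uv),rect(xy),circ(xy),"z",np.median(P[m][:,2]).round(4))
    q=box&(P[...,2]>.02)&(S<90) if n!="jar" else m
    if n=="mat": continue
    nc,l,st,_=cv2.connectedComponentsWithStats(q.astype(np.uint8)); q=l==1+np.argmax(st[1:,4])
    zs=P[q][:,2]; zt=np.percentile(zs,97); 
    top=P[q][zs>zt-.008][:,:2]
    print("   PIECE n",len(zs),"ztop",zt.round(4),"top:",rect(top),circ(top),"all",rect(P[q][:,:2]))
E
```

```text
hsv tile [ 10 174 119] [ 10 178 116] cork [ 16 133 136] wood [ 20 108 151] z [ 5.39267520e-01  1.23073865e-01 -4.68236124e-04] [ 0.45929451 -0.01407978  0.01035301] [0.65114488 0.09691496 0.00733778]
oblong_round TILE 9 c [623.4 192.9] size [20.1  5.1] long-axis 49.5 circ [622.3 193.9] dia 20.2 z 0.0071
   PIECE n 450 ztop 0.0732 top: c [522.2  41.7] size [356.7  51.8] long-axis 46.0 circ [530.9  33.3] dia 357.7 all c [521.7  42.2] size [356.7  53. ] long-axis 46.0
roundt_square TILE 21 c [ 655.8 -134.6] size [50.8  2.5] long-axis -1.4 circ [ 655.8 -134.6] dia 50.9 z 0.0078
   PIECE n 376 ztop 0.0557 top: c [ 649.1 -160.9] size [48.1 48. ] long-axis 88.0 circ [ 648.8 -161.2] dia 65.2 all c [ 648.9 -160.8] size [48.3 48.1] long-axis -2.5
blossomt_rest TILE 24 c [ 440.4 -287.8] size [53.7  6.2] long-axis -54.8 circ [ 442.  -286.7] dia 53.7 z 0.0079
   PIECE n 565 ztop 0.0386 top: c [ 427.1 -206.3] size [197.2  54.3] long-axis -68.9 circ [ 439.6 -201.5] dia 199.1 all c [ 428.  -207.8] size [200.2  55.1] long-axis -68.5
squaret_blossom TILE 15 c [453.8 321.9] size [26.7  6.7] long-axis -31.4 circ [453.8 321.8] dia 26.9 z 0.0077
   PIECE n 556 ztop 0.0711 top: c [434.4  93.8] size [397.7  20.8] long-axis 88.0 circ [430.8  93.9] dia 398.0 all c [415.2 106.8] size [418.4  61.4] long-axis 82.1
mat TILE 1972 c [460.6  -9. ] size [112.5 110.1] long-axis -31.8 circ [460.7  -7.9] dia 154.4 z 0.0079
jar TILE 791 c [ 592.6 -465.5] size [107.   76.3] long-axis -74.5 circ [ 600.5 -465.8] dia 114.6 z 0.0804
   PIECE n 791 ztop 0.1498 top: c [ 491.  -292.1] size [399.3  55.6] long-axis -60.5 circ [ 513.3 -279.5] dia 399.4 all c [ 493.  -297.4] size [408.5  70.7] long-axis -58.7
```

```bash
cat >> vis.py <<'E'
PX=dict(oblong=(213,212),roundt=(344,202),blossomt=(387,287),squaret=(163,290),mat=(285,281))
def big(m):
    nc,l,st,_=cv2.connectedComponentsWithStats(m.astype(np.uint8)); return l==1+np.argmax(st[1:,4])
def report(d,tiles=True,names=PX):
    P=world(d); H,S,V=cv2.split(cv2.cvtColor(d["pixels"],cv2.COLOR_BGR2HSV)); ok=d["depth"]>0
    for n in names:
        u,v=PX[n]
        box=np.zeros(H.shape,bool); box[v-42:v+43,u-42:u+43]=1
        m=big(box&(H<=13)&(S>145)&(P[...,2]<.03)) if n!="mat" else big(box&ok&(P[...,2]>.004)&(P[...,2]<.03))
        if tiles:
            xy=onplane(d,np.argwhere(m)[:,::-1],.008)[:,:2]
            print(n,"TILE",len(xy),rect(xy),circ(xy))
        q=box&ok&(P[...,2]>.02)&(P[...,2]<.1)&(S<90)
        if q.sum()<50: print(n,"empty"); continue
        q=big(q); zs=P[q][:,2]; zt=np.percentile(zs,97); top=P[q][zs>zt-.008][:,:2]
        print(n,"   PIECE",len(zs),"ztop",zt.round(4),"top:",rect(top),circ(top),"all",rect(P[q][:,:2]))
E
python3 - <<'E'
from vis import *
d=dict(np.load("top0.npz")); report(d)
P=world(d); ok=(d["depth"]>0); q=ok&(P[...,2]>.03)&(P[...,0]>.3); q[:,:60]=0;q[330:]=0
n,l,st,c=cv2.connectedComponentsWithStats(q.astype(np.uint8))
for k in range(1,n):
    if st[k,4]>20: p=P[l==k]; print("obst",c[k].round(),"ztop",p[:,2].max().round(3),"lo",p.min(0)[:2].round(3),"hi",p.max(0)[:2].round(3))
E
```

```text
oblong TILE 1145 c [626.9 144. ] size [134.8  80.6] long-axis -51.7 circ [627.2 144.1] dia 152.6
oblong    PIECE 449 ztop 0.0732 top: c [626.5 151.5] size [51.8 50.9] long-axis -72.9 circ [627.  151.5] dia 53.4 all c [626.3 151.5] size [52.7 50.8] long-axis 85.9
roundt TILE 800 c [ 650.9 -162.5] size [101.2  99.7] long-axis 43.2 circ [ 650.3 -163. ] dia 103.0
roundt    PIECE 376 ztop 0.0557 top: c [ 649.1 -160.9] size [48.1 48. ] long-axis 88.0 circ [ 648.8 -161.2] dia 65.2 all c [ 648.9 -160.8] size [48.3 48.1] long-axis -2.5
blossomt TILE 498 c [ 414.1 -282.3] size [101.5  41.6] long-axis -52.5 circ [ 427.9 -271.7] dia 101.7
blossomt    PIECE 562 ztop 0.0385 top: c [ 446.  -254.5] size [92.4 33.1] long-axis -53.3 circ [ 445.8 -254.7] dia 93.5 all c [ 446.2 -255.1] size [95.7 33.8] long-axis -52.3
squaret TILE 1032 c [443.7 276.9] size [102.2 101.5] long-axis -69.2 circ [443.5 277.2] dia 139.0
squaret    PIECE 552 ztop 0.0709 top: c [441.  281.2] size [22.  21.1] long-axis -86.1 circ [440.6 281.5] dia 23.4 all c [441.8 280.1] size [62.8 61.9] long-axis 44.2
mat TILE 1972 c [460.6  -9. ] size [112.5 110.1] long-axis -31.8 circ [460.7  -7.9] dia 154.4
mat empty
obst [564. 146.] ztop 0.109 lo [ 0.733 -0.708] hi [ 0.788 -0.651]
obst [567. 179.] ztop 0.11 lo [ 0.653 -0.709] hi [ 0.708 -0.651]
obst [ 91. 192.] ztop 0.133 lo [0.648 0.414] hi [0.707 0.469]
obst [344. 200.] ztop 0.057 lo [ 0.624 -0.186] hi [ 0.673 -0.137]
obst [214. 211.] ztop 0.076 lo [0.601 0.125] hi [0.655 0.178]
obst [570. 213.] ztop 0.109 lo [ 0.573 -0.709] hi [ 0.628 -0.651]
obst [468. 223.] ztop 0.157 lo [ 0.545 -0.477] hi [ 0.616 -0.406]
obst [281. 213.] ztop 0.049 lo [ 0.606 -0.024] hi [0.639 0.008]
obst [574. 247.] ztop 0.109 lo [ 0.493 -0.709] hi [ 0.549 -0.65 ]
obst [385. 285.] ztop 0.042 lo [ 0.407 -0.298] hi [ 0.487 -0.21 ]
obst [160. 291.] ztop 0.074 lo [0.41  0.252] hi [0.471 0.315]
```

```bash
python3 -m creep '[{"delta_pos":[0.069,0.104,0],"yaw":0.055},{"delta_pos":[0.138,0.207,0],"yaw":0.11},{"delta_pos":[0.207,0.311,0],"yaw":0.165},{"delta_pos":[0.276,0.414,0],"yaw":0.22},{"delta_pos":[0.345,0.518,0],"yaw":0.275}]' 100 40
python3 -c "
from rig import manip
import numpy as np
s=manip.state();print(s['clock'],np.round(s['joint_pos'],3),s['ee_pos'])"
```

```text
clock: 0.72
ee_pos: [0.3307, -0.2921, 0.2562]
ee_rot: [0.84, 0.543, 0.0, -0.0]
contact_force: [0.6, -1.2, -0.1]
grip_width: 0.0853
0.725 [-0.898 -0.133  1.724  0.     1.551 -0.475] [ 0.33074756 -0.29209528  0.25616184]
```

```bash
python3 -m creep '[{"delta_pos":[0.066,0.099,0],"yaw":0.055},{"delta_pos":[0.132,0.198,0],"yaw":0.11},{"delta_pos":[0.198,0.297,0],"yaw":0.165},{"delta_pos":[0.264,0.396,0],"yaw":0.22},{"delta_pos":[0.33,0.495,0],"yaw":0.275}]' >/dev/null
python3 -m creep '[{"delta_pos":[0.066,0.099,0],"yaw":0.04},{"delta_pos":[0.132,0.198,0],"yaw":0.071},{"delta_pos":[0.198,0.297,-0.05],"yaw":0.071},{"delta_pos":[0.262,0.396,-0.1],"yaw":0.071},{"delta_pos":[0.262,0.396,-0.14],"yaw":0.071}]'
python3 - <<'E'
from vis import *
from rig import manip
s=manip.state();print(s['ee_pos'],np.round(s['joint_pos'],3))
d=manip.snapshot("wrist");cv2.imwrite("pics/w1.png",d["pixels"])
E
```

```text
clock: 1.98
ee_pos: [0.6268, 0.1546, 0.1839]
ee_rot: [0.439, 0.898, -0.0, -0.001]
contact_force: [0.1, 0.1, -0.6]
grip_width: 0.0856
[0.62682321 0.15463354 0.18385321] [ 0.122  0.329  1.364  0.     1.45  -0.539]
```

View pics/w1.png

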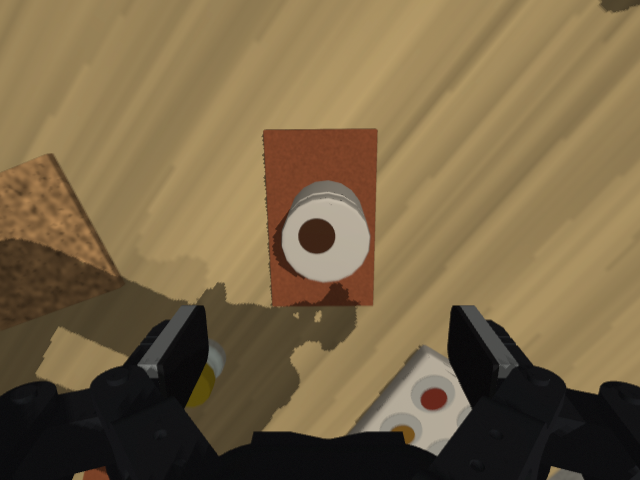

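Wrist view: the pot at (325,238) sits midway between the fingers at about (180,330) and (475,330), and the jaws are square to the tile. I'll descend and grip.

```bash
python3 -m creep '[{"delta_pos":[0,0,-0.06],"yaw":0},{"delta_pos":[0,0,-0.13],"yaw":0},{"delta_pos":[0,0,-0.2],"yaw":0},{"delta_pos":[0,0,-0.26],"yaw":0},{"delta_pos":[0,0,-0.26],"yaw":0}]'
python3 -m creep '[{"delta_pos":[0,0,0]},{"delta_pos":[0,0,0]},{"delta_pos":[0,0,0]},{"delta_pos":[0,0,0]},{"delta_pos":[0,0,0]}]' 30 50
```

```text
clock: 2.65
ee_pos: [0.625, 0.151, 0.0546]
ee_rot: [0.441, 0.898, -0.001, -0.002]
contact_force: [0.3, 0.6, 0.8]
grip_width: 0.0852invalid input at $[0]: expected keys delta_pos, yaw
```

```bash
python3 -m creep '[{"delta_pos":[0,0,0],"yaw":0},{"delta_pos":[0,0,0],"yaw":0},{"delta_pos":[0,0,0],"yaw":0},{"delta_pos":[0,0,0],"yaw":0},{"delta_pos":[0,0,0],"yaw":0}]' 30 50
python3 -m creep '[{"delta_pos":[0,0,0],"yaw":0},{"delta_pos":[0,0,0],"yaw":0}]'
```

```text
clock: 3.28
ee_pos: [0.6269, 0.1516, 0.0583]
ee_rot: [0.441, 0.898, 0.001, 0.001]
contact_force: [-1.3, -0.5, 7.4]
grip_width: 0.053
clock: 3.52
ee_pos: [0.6269, 0.1516, 0.0583]
ee_rot: [0.441, 0.898, 0.001, 0.001]
contact_force: [-1.5, -0.4, 6.6]
grip_width: 0.0528
```

```bash
python3 -m creep '[{"delta_pos":[0,0,0.06],"yaw":0},{"delta_pos":[0,0,0.12],"yaw":0},{"delta_pos":[-0.08,-0.08,0.12],"yaw":0},{"delta_pos":[-0.16,-0.16,0.12],"yaw":0},{"delta_pos":[-0.24,-0.24,0.12],"yaw":0}]'
python3 -m creep '[{"delta_pos":[-0.06,-0.05,0],"yaw":0},{"delta_pos":[-0.092,-0.081,0],"yaw":0},{"delta_pos":[-0.092,-0.081,-0.05],"yaw":0},{"delta_pos":[-0.092,-0.081,-0.09],"yaw":0},{"delta_pos":[-0.092,-0.081,-0.118],"yaw":0}]'
python3 -m creep '[{"delta_pos":[0,0,0],"yaw":0},{"delta_pos":[0,0,0],"yaw":0}]'
python3 -m creep '[{"delta_pos":[0,0,0],"yaw":0},{"delta_pos":[0,0,0],"yaw":0},{"delta_pos":[0,0,0],"yaw":0},{"delta_pos":[0,0,0],"yaw":0},{"delta_pos":[0,0,0],"yaw":0}]' 100
```

```text
clock: 4.15
ee_pos: [0.505, 0.0306, 0.1171]
ee_rot: [0.441, 0.898, 0.0, 0.001]
contact_force: [-0.2, -1.4, -2.2]
grip_width: 0.0526
clock: 4.78
ee_pos: [0.4603, -0.0091, 0.0574]
ee_rot: [0.441, 0.898, 0.0, 0.0]
contact_force: [-16.5, -6.3, 50.2]
grip_width: 0.0533
clock: 5.03
ee_pos: [0.4604, -0.0089, 0.0577]
ee_rot: [0.441, 0.898, 0.0, 0.0]
contact_force: [-0.9, 1.2, -3.2]
grip_width: 0.0527
clock: 5.65
ee_pos: [0.4602, -0.0089, 0.0573]
ee_rot: [0.441, 0.898, -0.0, -0.0]
contact_force: [-0.3, -0.3, 0.5]
grip_width: 0.0855
```

```bash
python3 -m creep '[{"delta_pos":[0,0,0.06],"yaw":0},{"delta_pos":[0,0,0.14],"yaw":0},{"delta_pos":[0,-0.1,0.18],"yaw":0},{"delta_pos":[-0.015,-0.22,0.18],"yaw":0},{"delta_pos":[-0.025,-0.34,0.18],"yaw":0}]' >/dev/null
python3 -m creep '[{"delta_pos":[-0.004,-0.11,0],"yaw":0},{"delta_pos":[-0.004,-0.152,0],"yaw":0},{"delta_pos":[-0.004,-0.152,0],"yaw":0}]'
python3 - <<'E'
from vis import *
from rig import manip
d=manip.snapshot("wrist");cv2.imwrite("pics/w2.png",d["pixels"])
E
```

```text
clock: 6.65
ee_pos: [0.4455, -0.2557, 0.147]
ee_rot: [0.442, 0.897, 0.0, -0.0]
contact_force: [-0.5, -0.2, 0.3]
grip_width: 0.0853
```

View pics/w2.png

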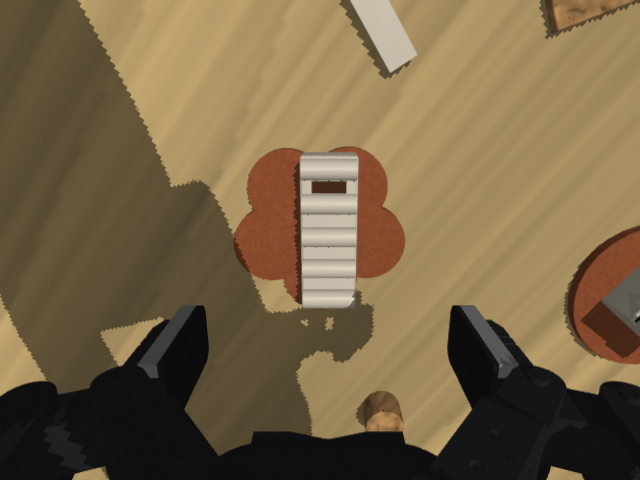

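The rest is centred at about (329,230) between the fingers with its long axis across the jaw line, so I'll grip it.

```bash
python3 -m creep '[{"delta_pos":[0,0,-0.08],"yaw":0},{"delta_pos":[0,0,-0.15],"yaw":0},{"delta_pos":[0,0,-0.19],"yaw":0},{"delta_pos":[0,0,-0.22],"yaw":0},{"delta_pos":[0,0,-0.22],"yaw":0}]'
python3 -m creep '[{"delta_pos":[0,0,0],"yaw":0},{"delta_pos":[0,0,0],"yaw":0},{"delta_pos":[0,0,0],"yaw":0},{"delta_pos":[0,0,0],"yaw":0},{"delta_pos":[0,0,0],"yaw":0}]' 10 50
python3 -m creep '[{"delta_pos":[0,0,0],"yaw":0},{"delta_pos":[0,0,0],"yaw":0},{"delta_pos":[0,0,0],"yaw":0}]'
```

```text
clock: 7.32
ee_pos: [0.4456, -0.2539, 0.0368]
ee_rot: [0.44, 0.898, 0.0, -0.001]
contact_force: [0.5, -0.0, 0.3]
grip_width: 0.0854
clock: 7.95
ee_pos: [0.4459, -0.2551, 0.038]
ee_rot: [0.441, 0.898, -0.0, 0.0]
contact_force: [-0.9, 2.1, 7.4]
grip_width: 0.0328
clock: 8.32
ee_pos: [0.4459, -0.2552, 0.038]
ee_rot: [0.441, 0.898, -0.0, 0.0]
contact_force: [-1.2, 1.5, 7.3]
grip_width: 0.0328
```

```bash
python3 -m creep '[{"delta_pos":[0,0,0.06],"yaw":0},{"delta_pos":[0,0,0.16],"yaw":0},{"delta_pos":[0.045,0.1,0.16],"yaw":0},{"delta_pos":[0.09,0.2,0.16],"yaw":0},{"delta_pos":[0.135,0.3,0.16],"yaw":0}]'
python3 -m creep '[{"delta_pos":[0.045,0.1,0],"yaw":0},{"delta_pos":[0.09,0.2,0],"yaw":0},{"delta_pos":[0.135,0.3,0],"yaw":0},{"delta_pos":[0.18,0.4,0],"yaw":0},{"delta_pos":[0.227,0.498,0],"yaw":0}]'
python3 -m creep '[{"delta_pos":[0,0,-0.06],"yaw":0},{"delta_pos":[0,0,-0.11],"yaw":0},{"delta_pos":[0,0,-0.14],"yaw":0},{"delta_pos":[0,0,-0.15],"yaw":0},{"delta_pos":[0,0,-0.158],"yaw":0}]'
python3 -m creep '[{"delta_pos":[0,0,0],"yaw":0},{"delta_pos":[0,0,0],"yaw":0}]'
python3 -m creep '[{"delta_pos":[0,0,0],"yaw":0},{"delta_pos":[0,0,0],"yaw":0},{"delta_pos":[0,0,0],"yaw":0},{"delta_pos":[0,0,0],"yaw":0},{"delta_pos":[0,0,0],"yaw":0}]' 100
```

```text
clock: 8.95
ee_pos: [0.5136, -0.1035, 0.1176]
ee_rot: [0.441, 0.897, -0.0, 0.0]
contact_force: [1.5, -0.3, -2.7]
grip_width: 0.033
clock: 9.57
ee_pos: [0.6271, 0.1458, 0.1173]
ee_rot: [0.441, 0.898, -0.0, 0.0]
contact_force: [0.8, -1.3, -1.1]
grip_width: 0.0325
clock: 10.2
ee_pos: [0.6271, 0.1439, 0.0389]
ee_rot: [0.441, 0.898, 0.0, 0.0]
contact_force: [0.3, -0.1, -2.1]
grip_width: 0.0326
clock: 10.45
ee_pos: [0.627, 0.144, 0.0389]
ee_rot: [0.441, 0.898, 0.0, 0.0]
contact_force: [-0.8, 0.6, -2.1]
grip_width: 0.0327
clock: 11.08
ee_pos: [0.6267, 0.1441, 0.0383]
ee_rot: [0.441, 0.898, -0.0, -0.0]
contact_force: [1.6, -0.0, -0.4]
grip_width: 0.0853
```

```bash
python3 -m creep '[{"delta_pos":[0,0,0.1],"yaw":0},{"delta_pos":[0,0,0.2],"yaw":0},{"delta_pos":[-0.09,0.067,0.2],"yaw":0},{"delta_pos":[-0.18,0.134,0.2],"yaw":0},{"delta_pos":[-0.27,0.2,0.2],"yaw":0}]' >/dev/null
python3 -m creep '[{"delta_pos":[-0.07,0.05,0],"yaw":0},{"delta_pos":[-0.102,0.075,0],"yaw":0},{"delta_pos":[-0.102,0.075,0],"yaw":0}]'
python3 - <<'E'
from vis import *
from rig import manip
d=manip.snapshot("wrist"); t=manip.snapshot("top")
cv2.imwrite("pics/w3.png",np.hstack([cv2.resize(d["pixels"],(400,300)),cv2.resize(t["pixels"],(400,300))]))
report(t,names=["oblong","blossomt","mat"])
E
```

```text
clock: 12.08
ee_pos: [0.4404, 0.2821, 0.1385]
ee_rot: [0.44, 0.898, 0.0, 0.0]
contact_force: [0.7, 0.9, -0.4]
grip_width: 0.0856
oblong TILE 981 c [626.7 143.4] size [134.4  79.6] long-axis -51.3 circ [627.2 144.1] dia 152.6
oblong    PIECE 546 ztop 0.0381 top: c [627.2 143.9] size [95.  33.1] long-axis -52.1 circ [627.2 143.6] dia 97.4 all c [627.1 143.8] size [95.9 34.4] long-axis -53.3
blossomt TILE 1476 c [ 440.4 -259.6] size [108.2 106.1] long-axis 89.0 circ [ 440.8 -261.3] dia 113.5
blossomt empty
mat TILE 1547 c [460.4 -10. ] size [113.5 112.2] long-axis -32.1 circ [461.1 -10.5] dia 153.8
mat    PIECE 390 ztop 0.0731 top: c [460.4  -8.7] size [52.1 51.5] long-axis 70.4 circ [460.6  -8.4] dia 53.3 all c [459.7  -8.4] size [53.4 50.8] long-axis 89.1
```

View pics/w3.png

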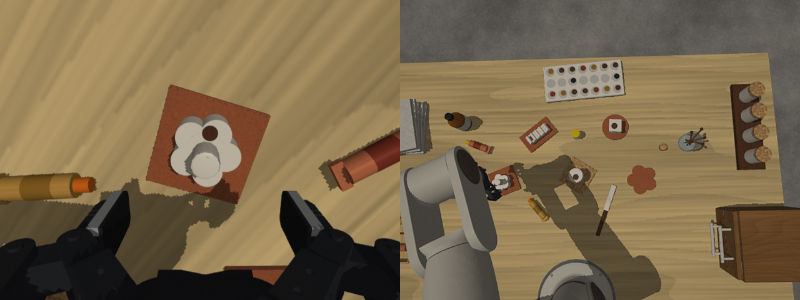

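The rest sits within 1 mm and 1° of the middle of the oblong tile. The round pot is centred on the mat, and the now bare blossom tile is centred at (0.441,-0.261). The knob at (203,165) in the wrist half lies between the fingers, so I'll grip it.

```bash
python3 -m creep '[{"delta_pos":[0,0,-0.05],"yaw":0},{"delta_pos":[0,0,-0.1],"yaw":0},{"delta_pos":[0,0,-0.13],"yaw":0},{"delta_pos":[0,0,-0.14],"yaw":0},{"delta_pos":[0,0,-0.14],"yaw":0}]'
python3 -m creep '[{"delta_pos":[0,0,0],"yaw":0},{"delta_pos":[0,0,0],"yaw":0},{"delta_pos":[0,0,0],"yaw":0},{"delta_pos":[0,0,0],"yaw":0},{"delta_pos":[0,0,0],"yaw":0}]' 5 50
python3 -m creep '[{"delta_pos":[0,0,0],"yaw":0},{"delta_pos":[0,0,0],"yaw":0},{"delta_pos":[0,0,0],"yaw":0}]'
```

```text
clock: 12.8
ee_pos: [0.4411, 0.2815, 0.0685]
ee_rot: [0.441, 0.898, -0.0, 0.0]
contact_force: [0.9, 1.2, 0.4]
grip_width: 0.0855
clock: 13.42
ee_pos: [0.4408, 0.2817, 0.0687]
ee_rot: [0.441, 0.898, 0.0, 0.0]
contact_force: [-0.4, -0.2, 5.8]
grip_width: 0.0221
clock: 13.8
ee_pos: [0.4408, 0.2817, 0.0686]
ee_rot: [0.441, 0.898, 0.0, 0.0]
contact_force: [-1.7, -0.1, 6.3]
grip_width: 0.0226
```

```bash
python3 -m creep '[{"delta_pos":[0,0,0.1],"yaw":0},{"delta_pos":[0,0,0.2],"yaw":0},{"delta_pos":[0,-0.11,0.2],"yaw":0},{"delta_pos":[0,-0.22,0.2],"yaw":0},{"delta_pos":[0,-0.33,0.2],"yaw":0}]'
python3 -m creep '[{"delta_pos":[0,-0.11,0],"yaw":0},{"delta_pos":[0,-0.22,0],"yaw":0},{"delta_pos":[0,-0.33,0],"yaw":0},{"delta_pos":[0,-0.44,0],"yaw":0},{"delta_pos":[0,-0.55,0],"yaw":0}]'
python3 -m creep '[{"delta_pos":[0,-0.1,0],"yaw":0},{"delta_pos":[0,-0.2,0],"yaw":0},{"delta_pos":[0,-0.206,0],"yaw":0},{"delta_pos":[0,-0.206,-0.06],"yaw":0},{"delta_pos":[0,-0.206,-0.12],"yaw":0}]'
python3 -m creep '[{"delta_pos":[0,0,-0.04],"yaw":0},{"delta_pos":[0,0,-0.06],"yaw":0},{"delta_pos":[0,0,-0.07],"yaw":0},{"delta_pos":[0,0,-0.079],"yaw":0},{"delta_pos":[0,0,-0.079],"yaw":0}]'
python3 -m creep '[{"delta_pos":[0,0,0],"yaw":0},{"delta_pos":[0,0,0],"yaw":0},{"delta_pos":[0,0,0],"yaw":0},{"delta_pos":[0,0,0],"yaw":0},{"delta_pos":[0,0,0],"yaw":0}]' 100
```

```text
clock: 14.42
ee_pos: [0.4402, 0.1151, 0.1682]
ee_rot: [0.44, 0.898, -0.0, 0.0]
contact_force: [0.9, -0.8, -1.8]
grip_width: 0.0228
clock: 15.05
ee_pos: [0.4402, -0.1602, 0.1682]
ee_rot: [0.441, 0.898, -0.0, 0.0]
contact_force: [1.1, -0.1, -1.5]
grip_width: 0.0228
clock: 15.68
ee_pos: [0.4406, -0.261, 0.1075]
ee_rot: [0.441, 0.898, 0.0, 0.0]
contact_force: [-0.1, 0.2, -2.6]
grip_width: 0.0226
clock: 16.3
ee_pos: [0.4408, -0.2615, 0.0691]
ee_rot: [0.441, 0.898, -0.0, 0.0]
contact_force: [-0.8, -0.1, -1.9]
grip_width: 0.0225
clock: 16.92
ee_pos: [0.4407, -0.2614, 0.0688]
ee_rot: [0.441, 0.898, -0.0, -0.0]
contact_force: [0.3, 0.2, -0.8]
grip_width: 0.0856
```

```bash
python3 -m creep '[{"delta_pos":[0,0,0.1],"yaw":0},{"delta_pos":[0,0,0.16],"yaw":0},{"delta_pos":[0.1,0.05,0.16],"yaw":-0.05},{"delta_pos":[0.2,0.1,0.16],"yaw":-0.1},{"delta_pos":[0.3,0.145,0.16],"yaw":-0.15}]' >/dev/null
python3 -m creep '[{"delta_pos":[0.1,0.05,0],"yaw":-0.05},{"delta_pos":[0.116,0.056,0],"yaw":-0.072},{"delta_pos":[0.116,0.056,0],"yaw":-0.072}]'
python3 - <<'E'
from vis import *
from rig import manip
d=manip.snapshot("wrist")
cv2.imwrite("pics/w4.png",cv2.resize(d["pixels"],(480,360)))
E
```

```text
clock: 17.92
ee_pos: [0.649, -0.1604, 0.1481]
ee_rot: [0.72, 0.694, -0.0, -0.0]
contact_force: [0.6, -0.4, 0.4]
grip_width: 0.085
```

View pics/w4.png

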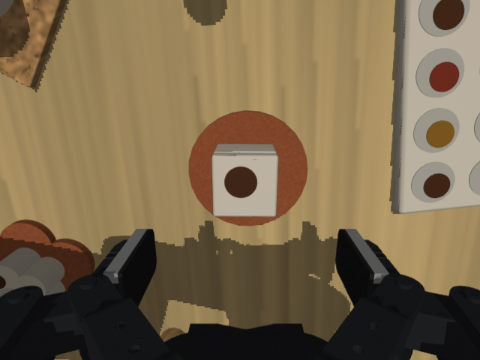

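The square pot at (245,184) is centred and its sides are parallel to the pads. The palette (x > 395 px) is clear of the right finger.

```bash
python3 -m creep '[{"delta_pos":[0,0,-0.08],"yaw":0},{"delta_pos":[0,0,-0.14],"yaw":0},{"delta_pos":[0,0,-0.18],"yaw":0},{"delta_pos":[0,0,-0.208],"yaw":0},{"delta_pos":[0,0,-0.208],"yaw":0}]'
python3 -m creep '[{"delta_pos":[0,0,0],"yaw":0},{"delta_pos":[0,0,0],"yaw":0},{"delta_pos":[0,0,0],"yaw":0},{"delta_pos":[0,0,0],"yaw":0},{"delta_pos":[0,0,0],"yaw":0}]' 25 50
python3 -m creep '[{"delta_pos":[0,0,0],"yaw":0},{"delta_pos":[0,0,0],"yaw":0},{"delta_pos":[0,0,0],"yaw":0}]'
```

```text
clock: 18.6
ee_pos: [0.6484, -0.1611, 0.0444]
ee_rot: [0.721, 0.693, -0.0, -0.0]
contact_force: [-0.9, 1.0, 0.2]
grip_width: 0.0852
clock: 19.23
ee_pos: [0.6492, -0.1611, 0.0458]
ee_rot: [0.721, 0.693, 0.0, 0.001]
contact_force: [-0.0, -0.1, 6.4]
grip_width: 0.0473
clock: 19.6
ee_pos: [0.6492, -0.1611, 0.0459]
ee_rot: [0.721, 0.693, 0.0, 0.001]
contact_force: [-1.6, 0.6, 7.4]
grip_width: 0.047
```

```bash
python3 -m creep '[{"delta_pos":[0,0,0.1],"yaw":0},{"delta_pos":[0,0,0.2],"yaw":0},{"delta_pos":[-0.045,0.097,0.2],"yaw":0.02},{"delta_pos":[-0.09,0.194,0.2],"yaw":0.04},{"delta_pos":[-0.135,0.29,0.2],"yaw":0.06}]'
python3 -m creep '[{"delta_pos":[-0.05,0.107,0],"yaw":0.02},{"delta_pos":[-0.1,0.213,0],"yaw":0.04},{"delta_pos":[-0.15,0.32,0],"yaw":0.068},{"delta_pos":[-0.2,0.426,0],"yaw":0.068},{"delta_pos":[-0.25,0.533,0],"yaw":0.068}]'
python3 -m creep '[{"delta_pos":[-0.026,0.053,0],"yaw":0},{"delta_pos":[-0.026,0.053,-0.04],"yaw":0},{"delta_pos":[-0.026,0.053,-0.09],"yaw":0},{"delta_pos":[-0.026,0.053,-0.14],"yaw":0},{"delta_pos":[-0.026,0.053,-0.17],"yaw":0}]'
python3 -m creep '[{"delta_pos":[0,0,-0.01],"yaw":0},{"delta_pos":[0,0,-0.02],"yaw":0},{"delta_pos":[0,0,-0.028],"yaw":0},{"delta_pos":[0,0,-0.028],"yaw":0}]'
python3 -m creep '[{"delta_pos":[0,0,0],"yaw":0},{"delta_pos":[0,0,0],"yaw":0},{"delta_pos":[0,0,0],"yaw":0},{"delta_pos":[0,0,0],"yaw":0},{"delta_pos":[0,0,0],"yaw":0}]' 100
```

```text
clock: 20.23
ee_pos: [0.5802, -0.0146, 0.1449]
ee_rot: [0.652, 0.758, 0.0, 0.0]
contact_force: [0.7, 0.7, -1.3]
grip_width: 0.0474
clock: 20.85
ee_pos: [0.4551, 0.2521, 0.1451]
ee_rot: [0.568, 0.823, 0.0, 0.0]
contact_force: [1.2, 0.9, -1.2]
grip_width: 0.047
clock: 21.48
ee_pos: [0.4428, 0.277, 0.0588]
ee_rot: [0.568, 0.823, -0.0, -0.0]
contact_force: [0.3, 0.8, -1.9]
grip_width: 0.0471
clock: 21.98
ee_pos: [0.4434, 0.2771, 0.046]
ee_rot: [0.568, 0.823, 0.0, 0.0]
contact_force: [0.4, 0.2, -2.3]
grip_width: 0.0474
clock: 22.6
ee_pos: [0.4432, 0.2771, 0.0458]
ee_rot: [0.568, 0.823, -0.0, -0.0]
contact_force: [-0.2, -0.3, 1.1]
grip_width: 0.0852
```

```bash
python3 -m creep '[{"delta_pos":[0,0,0.1],"yaw":0},{"delta_pos":[0,0,0.2],"yaw":0},{"delta_pos":[0,-0.11,0.2],"yaw":0},{"delta_pos":[0.015,-0.22,0.2],"yaw":0},{"delta_pos":[0.02,-0.33,0.2],"yaw":0}]' >/dev/null
python3 -m creep '[{"delta_pos":[0.01,-0.11,0],"yaw":0},{"delta_pos":[0.014,-0.21,0],"yaw":0},{"delta_pos":[0.014,-0.241,0],"yaw":0},{"delta_pos":[0.014,-0.241,0],"yaw":0}]'
python3 -m creep '[{"delta_pos":[0,0,-0.06],"yaw":0},{"delta_pos":[0,0,-0.12],"yaw":0},{"delta_pos":[0,0,-0.16],"yaw":0},{"delta_pos":[0,0,-0.178],"yaw":0},{"delta_pos":[0,0,-0.178],"yaw":0}]'
python3 -m creep '[{"delta_pos":[0,0,0],"yaw":0},{"delta_pos":[0,0,0],"yaw":0},{"delta_pos":[0,0,0],"yaw":0},{"delta_pos":[0,0,0],"yaw":0},{"delta_pos":[0,0,0],"yaw":0}]' 30 50
python3 -m creep '[{"delta_pos":[0,0,0],"yaw":0},{"delta_pos":[0,0,0],"yaw":0},{"delta_pos":[0,0,0],"yaw":0}]'
```

```text
clock: 23.72
ee_pos: [0.4601, -0.0089, 0.1458]
ee_rot: [0.569, 0.823, 0.0, -0.0]
contact_force: [0.2, 0.4, 0.3]
grip_width: 0.0855
clock: 24.35
ee_pos: [0.4601, -0.0077, 0.0567]
ee_rot: [0.568, 0.823, -0.0, -0.0]
contact_force: [-0.5, 0.7, 0.6]
grip_width: 0.0854
clock: 24.98
ee_pos: [0.4606, -0.0084, 0.0577]
ee_rot: [0.568, 0.823, 0.0, 0.001]
contact_force: [-1.6, 1.3, 7.8]
grip_width: 0.0524
clock: 25.35
ee_pos: [0.4606, -0.0084, 0.0577]
ee_rot: [0.568, 0.823, 0.0, 0.001]
contact_force: [-1.7, 2.2, 7.7]
grip_width: 0.0531
```

```bash
python3 -m creep '[{"delta_pos":[0,0,0.08],"yaw":0},{"delta_pos":[0,0,0.16],"yaw":0},{"delta_pos":[0.085,-0.07,0.16],"yaw":0},{"delta_pos":[0.17,-0.14,0.16],"yaw":0},{"delta_pos":[0.255,-0.21,0.16],"yaw":0}]'
python3 -m creep '[{"delta_pos":[0.08,-0.06,0],"yaw":0},{"delta_pos":[0.125,-0.099,0],"yaw":0},{"delta_pos":[0.125,-0.099,-0.04],"yaw":0},{"delta_pos":[0.125,-0.099,-0.09],"yaw":0},{"delta_pos":[0.125,-0.099,-0.13],"yaw":0}]'
python3 -m creep '[{"delta_pos":[0,0,-0.01],"yaw":0},{"delta_pos":[0,0,-0.02],"yaw":0},{"delta_pos":[0,0,-0.028],"yaw":0},{"delta_pos":[0,0,-0.028],"yaw":0}]'
python3 -m creep '[{"delta_pos":[0,0,0],"yaw":0},{"delta_pos":[0,0,0],"yaw":0},{"delta_pos":[0,0,0],"yaw":0},{"delta_pos":[0,0,0],"yaw":0},{"delta_pos":[0,0,0],"yaw":0}]' 100
python3 -m creep '[{"delta_pos":[0,0,0.1],"yaw":0},{"delta_pos":[0,0,0.2],"yaw":0},{"delta_pos":[-0.08,0.08,0.25],"yaw":0},{"delta_pos":[-0.16,0.16,0.3],"yaw":0},{"delta_pos":[-0.24,0.24,0.3],"yaw":0}]'
python3 -m creep '[{"delta_pos":[-0.06,0.06,0],"yaw":0},{"delta_pos":[-0.12,0.08,0],"yaw":0},{"delta_pos":[-0.12,0.08,0],"yaw":0}]'
python3 - <<'E'
from vis import *
from rig import manip
t=manip.snapshot("top"); s=manip.snapshot("scene")
cv2.imwrite("pics/f.png",np.hstack([cv2.resize(t["pixels"],(400,300)),cv2.resize(s["pixels"],(400,300))]))
np.savez("tf.npz",**t)
report(t,names=["oblong","blossomt","squaret","roundt"])
E
```

```text
clock: 25.98
ee_pos: [0.5889, -0.1147, 0.1373]
ee_rot: [0.568, 0.823, 0.0, 0.0]
contact_force: [1.2, 0.3, -1.4]
grip_width: 0.0527
clock: 26.6
ee_pos: [0.6494, -0.1624, 0.0702]
ee_rot: [0.568, 0.823, -0.0, -0.001]
contact_force: [0.1, -0.8, -2.8]
grip_width: 0.0529
clock: 27.1
ee_pos: [0.6503, -0.1629, 0.0581]
ee_rot: [0.568, 0.823, 0.0, 0.0]
contact_force: [-0.0, -0.3, -1.7]
grip_width: 0.0528
clock: 27.72
ee_pos: [0.6502, -0.1629, 0.0578]
ee_rot: [0.568, 0.823, -0.0, -0.0]
contact_force: [-0.2, 0.5, -0.7]
grip_width: 0.0853
clock: 28.35
ee_pos: [0.5295, -0.042, 0.2097]
ee_rot: [0.568, 0.823, 0.001, 0.001]
contact_force: [0.1, 0.4, 0.2]
grip_width: 0.0854
clock: 28.72
ee_pos: [0.469, -0.0022, 0.2083]
ee_rot: [0.568, 0.823, 0.0, 0.0]
contact_force: [-0.3, -0.1, -0.1]
grip_width: 0.0859
oblong TILE 492 c [637.8 129.2] size [98.6 79.4] long-axis -51.5 circ [638.2 130.7] dia 123.1
oblong    PIECE 321 ztop 0.0381 top: c [636.4 130.8] size [63.  32.5] long-axis -52.3 circ [639.3 134. ] dia 65.8 all c [637.6 131.3] size [63.8 35.2] long-axis -52.5
blossomt TILE 780 c [ 440.4 -258.6] size [106.1 106.1] long-axis 88.8 circ [ 441.6 -261. ] dia 113.1
blossomt    PIECE 524 ztop 0.0709 top: c [ 441.  -259.6] size [22.  21.8] long-axis 44.4 circ [ 441.  -260.1] dia 23.6 all c [ 440.3 -257.9] size [62.8 60.9] long-axis 9.8
squaret TILE 606 c [442.9 279.8] size [101.1  96.3] long-axis 20.8 circ [443.6 279.3] dia 136.6
squaret    PIECE 405 ztop 0.0554 top: c [443.9 276.8] size [48.2 47.5] long-axis -70.0 circ [443.7 276.6] dia 64.9 all c [443.9 276.5] size [48.7 47.7] long-axis -70.1
roundt TILE 757 c [ 650.2 -163. ] size [101.5  99.5] long-axis -1.3 circ [ 650.4 -162.9] dia 103.4
roundt    PIECE 417 ztop 0.0737 top: c [ 650.  -162.6] size [52.2 50.8] long-axis -63.5 circ [ 650.7 -162.6] dia 53.7 all c [ 649.8 -162.5] size [52.3 52. ] long-axis -3.6
```

View pics/f.png

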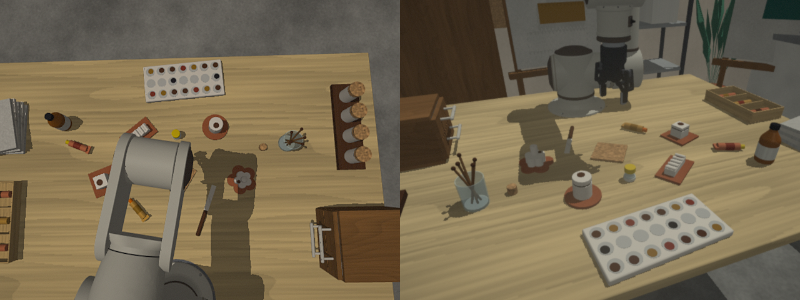

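All four pieces are on their own tiles and upright, the jar is where it was, and the arm is clear. The rest is partly hidden by the arm in this top view. It was measured in full after release, and its visible part still has the same height and angle.

```bash
python3 -c "
from rig import manip
print(manip.state()['clock'],manip.sign_off())"
```

```text
the job is handed in; nothing more can be done
28.825 None
```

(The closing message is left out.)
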